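# Open a braced lug-cap jar for inspection

### The job

Swing the plywood flap shut over the jar until its tab is fully down behind the cradle's front rim. Then, with the jar braced in the cradle, unscrew the tight steel cap anticlockwise, stop turning once its lugs let go, and lift it straight up without pulling the jar out of the cradle. Finish while still holding the cap level just above the middle of the jar's mouth, clear of it by about a finger's breadth or two, and leave the bowl, mug and bottle alone.

Things in the scene. Friction and masses are not known exactly. Their poses are not given: they have to be found in the camera images.
- cradle: Fixed plywood jig round the jar, foot 136 x 120 mm. Origin: underside, directly below the middle of the jar's place; its x axis points away from the robot (yawed up to 17 degrees either way), z up. Floor 8 mm thick; back wall 98 mm high, side cheeks 58 mm, front rim 99 mm with its inner face 59 mm in front (-x) of the origin. Cheeks leave the jar 2 mm a side: it can turn only about 3 degrees.
- flap (a joint): Angle of the flap, rad: 0 = shut (level, tab down behind the front rim); 1.75 to 2.0 at the start = standing up, leaning back away from the robot. Stiff hinge (0.2 N m friction): it stays where it is left; 2 to 3 N at its free end moves it and no catch has to be forced.
- flap_hinge (a point): Middle of the flap's hinge axis (along cradle y), 50 mm behind (+x) the cradle origin, 103 mm above the table. The flap is a plywood frame 118 mm long, 88 wide, 6 thick, centred on the hinge plane; shut, its top is at 106 mm. Its opening, 64 mm wide, 14 to 98 mm from the hinge, passes round the cap. Axes turn with the flap: -x towards its free end, z normal to its outer face.
- flap_bar (a point): Middle of the outer face (upper when shut, away from the robot when standing) of the 20 mm wide, 88 mm long cross bar at the flap's free end, 108 mm from the hinge. Push here from behind, then press from above. A 16 mm tab hangs under this bar.
- jar_mouth (a point): Centre of the jar's mouth, 134 mm above its underside, 142 mm above the table: the top of a black springy rubber seal under the cap. Loose white stoneware jar, about 0.6 kg, square body 80 x 80 x 90 mm, round neck of radius 20.5 mm. Axes: z up, x along the cradle's x. The seal presses the cap up with about 20 N, which makes it tight, and rises 2.5 mm when freed.
- cap_center (a point): Centre (half-way up) of the steel screw cap: hollow, 16 facets, 56 mm across, 32 mm tall, about 90 g. Its top is 148 mm and its lower edge 116 mm above the table, 10 mm above the shut flap. z up; x along the raised rib (4 mm high, from the centre to the edge) on its top. It takes a few tenths of a N m to turn (a 40 N grip will do). Once free it must rise 29 mm for its lower edge to clear the seal.
- cap_mark (a point): Point on the cap's side at the rib's outer end, 28 mm along the cap's x, half-way up. Three lugs in the cap sit under ledges on the neck. At the start the cap's x is 16 to 34 degrees anticlockwise (from above) of the jar's x; the lugs are free from 58 degrees and meet the next stop at 105, so an anticlockwise turn of 45 to 70 degrees relative to the jar frees it from any start.
- bowl: Bystander: terracotta-coloured bowl, 150 mm wide, 60 mm tall; origin at its underside.
- mug: Bystander: white mug, 76 mm wide, 90 mm tall; origin at its underside.
- bottle: Bystander: clear bottle, 64 mm wide, 190 mm tall; origin at its underside.

How it is judged:
On the way, in this order (a step that is already met when the one before it is completed fails the run):
1. the flap is shut, its tab behind the rim (value of joint flap below 0.08 rad), for 0.2 s.
2. the cap has been turned until its lugs are free, while still around the neck (x of cap_mark in the frame of jar_mouth below 0.0165 m and z of cap_center in the frame of jar_mouth below 0.012 m and value of joint flap below 0.08 rad), for 0.1 s.
At the end, for the whole second after the job is handed in: The flap is shut (within 0.08 rad). The cap is held still in the gripper, level within 0.2 rad, its lower edge 4 to 49 mm above the mouth and its centre within 18 mm of the mouth's axis, touching neither jar nor cradle. The jar stands upright in the cradle, within 6 mm of its height (value of joint flap below 0.08 rad and z of cap_center in the frame of jar_mouth between 0.02 and 0.065 m and horizontal distance between cap_center and jar_mouth below 0.018 m and angle between cap_center's own z axis and vertical below 0.2 rad and contact force between cap and the fingers above 1 N and contact force between cap and jar below 0.05 N and contact force between cap and cradle below 0.05 N and linear speed of cap below 0.03 m/s and z of jar_mouth in the frame of cradle between 0.136 and 0.148 m and angle between jar_mouth's own z axis and vertical below 0.1 rad); the arm keeps its last pose, push and grip.
It fails at once if the cap is turned on far past release (over 130 degrees from the jar's x axis) (x of cap_mark in the frame of jar_mouth below -0.018 m).
It fails at once if the jar is pulled up out of the cradle by more than 12 mm (z of jar_mouth in the frame of cradle above 0.154 m).
It fails at once if a bystander is moved more than 30 mm (distance of any of bowl, mug, bottle from where it was at the start of the episode above 0.03 m).
It also fails if it takes over 54 s, if anything falls off the work surface, if the arm or the gripper's body presses on something with over 40 N, if the wrist force passes 120 N, or if a joint passes its speed limit or range.

### The arm

A 6-joint arm with a two-finger parallel gripper is mounted at the origin on the work surface. World frame = base frame: x ahead of the robot, y to its left, z up, the work surface at z = 0. Lengths are in m, angles in rad, forces in N, time in s.
With the tool pointing down it reaches from about 0.35 to 0.975 m from the base axis. Payload 4.9 kg.
Tool frame: the origin (TCP) lies midway between the tips of the shut fingers; the grasp point (between the pads) lies ctrl.tcp_to_grasp behind it (ctrl.tcp_to_grasp is the distance from the TCP to the grasp point, in m); z points along the fingers, y is the direction in which the jaws open and shut (so a half turn about z gives the same grasp; the last joint's range is limited). The gripper opens to 85 mm and grips with 20 to 120 N. Pads are 22 mm wide; open, the fingers measure 114 mm over their backs; the gripper's body (76 mm by 85 mm) begins 54 mm behind the grasp point. The pads swing forward as they close: fully open they stand 13 mm farther back than shut.
Start: joints at [1.114, 0.053, 1.613, -0, 1.476, -0.119], TCP at [0.207, 0.59, 0.231] pointing down, gripper open.
Joint ranges: [-3.01, 3.01], [-1.01, 2.22], [0.06, 2.58], [-1.02, 4.17], [0.09, 2.62], [-3.14, 3.14]. Speed limits (rad/s): [2.57, 2.57, 3.14, 3.14, 3.14, 3.14].

### API

Orientations are given as a rotation vector (axis times angle).
In Python, from station import ctrl, get_image, calibration, finish_job, models gives the robot as it stands.
- The arm moves only by the shell command python3 -m creep 'ROWS' [FORCE]. ROWS is JSON, a list of rows, each a list of 7 numbers: the opening, from 0 (shut) to 1 (fully open), then the shift along the tool's x, y, z in m, then the turn, a rotation vector about the tool's x, y, z in degrees. A call has 1 to 20 rows; each row shifts and turns the commanded pose from where the row before left it, along the tool's axes as they then stand; what a row does not reach is not made up. A row lasts 1/10 s, in which the tool goes at most 50 mm and 8.59 degrees, less where a joint would pass 70% of its speed; a pose out of reach is approached as far as the arm can. A call with a gripper value outside its range is refused whole. The fingers move at their own pace and stop on an object; FORCE is the grip in N (left out, the last holds). Time passes only in rows, so rows that do not move let the fingers close. It gives the time, the measured TCP pose, the force and the opening at its end, in the units of the state.
- ctrl.get_obs(): the state, without advancing time (a new reading comes with each control period).
- get_image(name): name is "side" or "top"; returns the picture (420x560x3 uint8, red, green, blue); there is no depth.
- calibration(name): a dict with "mtx" (3x3 intrinsics, pixels), "R" (3x3) and "t" (3): a world point X has camera coordinates R X + t. Camera axes: x right, y down, z forward; pixel columns grow to the right and rows downward; lengths in m; the calibration is good to about 2 mm. A picture is of the moment at which its call begins. calibration takes no time and is no camera call.
- finish_job(): hands the job in, once; it reports no verdict.
Trained networks look in the newest picture that a camera, given by its name, has taken for a name from the list of things; names that differ only in an ending like _2 or _b are one class to them, and where a whole thing is asked for, a point or a joint stands for the part that bears it (a point fixed in the world has none). Each returns a list of dicts, best first, with "conf" (0 to 1); they miss things now and then, are a little off and sometimes report something else, mostly with a low value. They report only what shows in the picture. A call takes as long as a camera call.
- models.search_frame(camera, name): "extent" ([left, top, right, bottom] in pixels, round what is visible of it).
The state is a dict: "t": time; "q": joint angles; "dq": joint speeds; "effort": joint torques, N m; "tool_pos": TCP position; "tool_rot": TCP orientation; "contact_force": force on the tool from outside, world axes, zero at the start; "wrist_torque": the same for the moment, N m; "opening": finger opening in m.
Only numpy, scipy, OpenCV 4.12 (cv2) and the standard library are available. Lean on these libraries where they do the work, as an engineer would, in place of code of your own. Each camera call takes 0.05 s, during which the arm holds its last target. There are 200 camera calls.

## Working session

There is one attempt and no reset: what is moved stays moved. The work goes in short steps, Python scripts to look and compute and a shell command to move; the robot and the scene stay as the last step left them, time stands still between calls to the robot, and variables do not carry over. Pictures are saved under pics/ and viewed, about 8 in all and at most 12, crops included, and the job is handed in when it is done.

```bash
mkdir -p pics
python3 - <<'E'
from station import ctrl,get_image,calibration,models
import cv2,numpy as np
for c in ("side","top"):
    im=get_image(c); cv2.imwrite(f"pics/{c}0.png",im[:,:,::-1])
    k=calibration(c); print(c,np.round(k["mtx"],1).tolist(),np.round(k["R"],4).tolist(),np.round(k["t"],4).tolist(), "pos",np.round(-k["R"].T@k["t"],3))
    for n in ("cradle","flap","flap_bar","flap_hinge","jar_mouth","cap_center","cap_mark","bowl","mug","bottle"):
        r=models.search_frame(c,n); print(n,[(np.round(d["extent"],1).tolist(),round(d["conf"],2)) for d in r[:2]])
o=ctrl.get_obs();print(o,ctrl.tcp_to_grasp)
a,b=[cv2.imread(f"pics/{c}0.png") for c in("side","top")]
E
ls
```

```text
side [[541.1, 0.0, 288.1], [0.0, 541.1, 211.7], [0.0, 0.0, 1.0]] [[0.9593, -0.2823, 0.0101], [-0.1535, -0.5511, -0.8202], [0.2371, 0.7853, -0.5719]] [-0.4774, 0.1657, 1.3227] pos [ 0.17  -1.082  0.897]
cradle [([265.7, 146.6, 335.9, 236.6], 0.74)]
flap [([287.2, 168.5, 308.6, 194.8], 0.19)]
flap_bar [([306.2, 141.2, 336.9, 194.6], 0.88)]
flap_hinge [([308.4, 142.7, 334.0, 195.2], 0.69)]
jar_mouth [([280.7, 184.2, 308.7, 213.0], 0.77)]
cap_center [([286.9, 171.3, 306.9, 191.3], 0.85), ([309.0, 141.1, 338.6, 195.3], 0.42)]
cap_mark [([288.0, 171.4, 307.1, 191.1], 0.86)]
bowl [([253.8, 149.2, 305.3, 182.1], 0.67)]
mug [([203.3, 154.0, 237.8, 189.9], 0.71), ([308.5, 141.5, 333.5, 196.7], 0.17)]
bottle [([371.8, 277.0, 409.6, 357.1], 0.58)]
top [[522.0, 0.0, 277.2], [0.0, 522.0, 214.1], [0.0, 0.0, 1.0]] [[-0.0275, -0.9996, -0.0024], [-0.9977, 0.0276, -0.0615], [0.0615, 0.0008, -0.9981]] [0.0177, 0.4977, 1.5233] pos [0.403 0.003 1.551]
cradle [([226.8, 155.7, 266.6, 226.9], 0.71)]
flap [([226.6, 155.7, 257.8, 177.9], 0.87)]
flap_bar [([224.0, 156.7, 260.4, 180.0], 0.92)]
flap_hinge [([227.
[... 304 characters left out ...]
0.58)]
{'t': 1.1, 'q': array([ 1.11396836e+00,  5.26720480e-02,  1.61289588e+00, -2.97166814e-05,
        1.47600856e+00, -1.19023734e-01]), 'dq': array([ 1.18446803e-04, -4.43144512e-04,  4.89071645e-05,  2.41216535e-03,
       -2.75802634e-03, -3.71816728e-04]), 'effort': array([ 4.40801532e-04, -3.93692994e+01, -3.70461452e+01, -6.68608618e-05,
        4.73309701e-04,  1.45881796e-05]), 'tool_pos': array([0.20714763, 0.58965212, 0.23132338]), 'tool_rot': array([5.28092428e-01, 3.09685578e+00, 1.11468864e-05]), 'contact_force': array([0.9279492 , 0.98738647, 0.21149987]), 'wrist_torque': array([-9.95949392e-05, -7.02739549e-04, -2.69445245e-02]), 'opening': 0.08501285219313988} 0.0187
pics
```

View pics/side0.png

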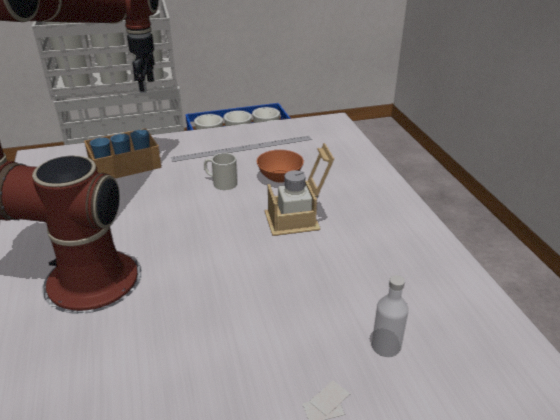

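View pics/top0.png

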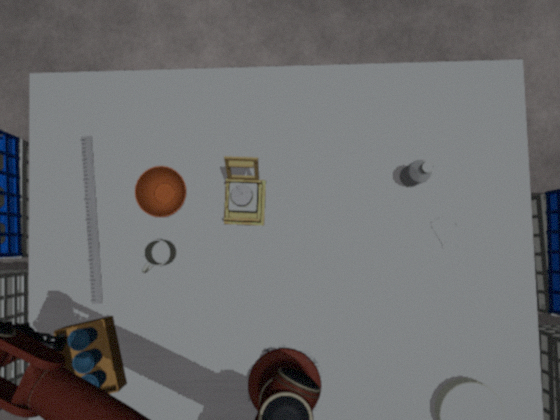

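The side view shows the cradle at about (292,200) with the flap standing at (320,170). The top view has the cap at about (242,195), with the bowl and mug to its left and the bottle far to its right. Next I'll enlarge the cradle in both views.

```bash
cat > h.py <<'E'
import numpy as np,cv2
from station import calibration
K={c:calibration(c) for c in("side","top")}
def proj(c,X):
    k=K[c];p=k["mtx"]@(k["R"]@np.asarray(X,float)+k["t"]);return p[:2]/p[2]
def onz(c,uv,z):
    k=K[c];d=k["R"].T@np.linalg.inv(k["mtx"])@[uv[0],uv[1],1];o=-k["R"].T@k["t"];return o+d*(z-o[2])/d[2]
E
python3 - <<'E'
from h import *
a=cv2.imread("pics/top0.png")[145:235,215:275]; b=cv2.imread("pics/side0.png")[135:240,255:345]
a=cv2.resize(a,None,fx=6,fy=6,interpolation=cv2.INTER_CUBIC);b=cv2.resize(b,None,fx=5,fy=5,interpolation=cv2.INTER_CUBIC)
o=np.zeros((540,810,3),np.uint8);o[:540,:360]=a;o[:525,360:810]=b;o=o[:,:800]
cv2.imwrite("pics/crop0.png",o)
print("cap top",onz("top",(244.7,193.8),.148),"side",onz("side",(296.9,181.3),.132))
E
```

```text
cap top [0.54704201 0.09007399 0.148     ] side [0.550135   0.09915315 0.132     ]
```

View pics/crop0.png

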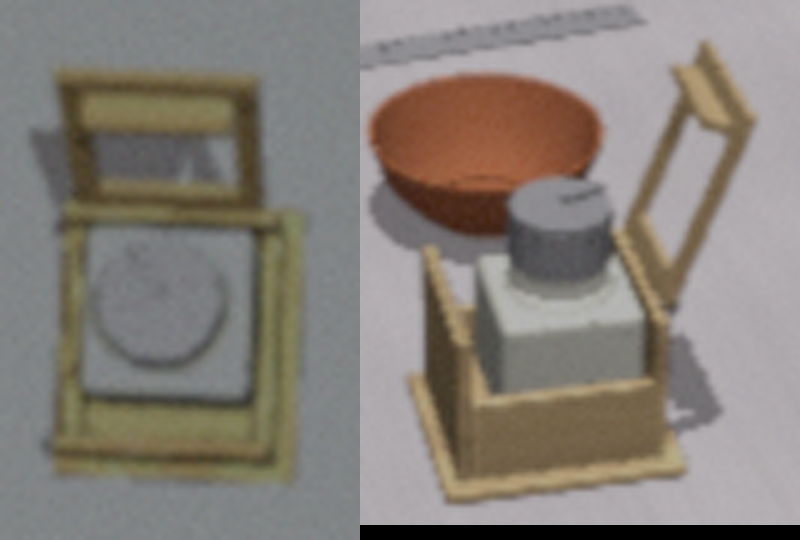

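Run:
```python
from h import *
from scipy.optimize import least_squares
T=lambda x,y:(215+x/6,145+y/6); S=lambda x,y:(255+(x-360)/5,135+y/5)
def W(p,X): c,s=np.cos(p[2]),np.sin(p[2]); return np.array([p[0]+c*X[0]-s*X[1],p[1]+s*X[0]+c*X[1],X[2]])
def fl(p,x,y,z): a=p[3]; # -x to free end, angle raises
def flp(p,x,y,z):
    a=p[3]; # rotate about y: -x dir -> up
    ca,sa=np.cos(a),np.sin(a); return np.array([.05+ca*x+sa*z,y,.103-sa*x+ca*z])
obs=[("top",T(157,293),lambda p:(0,0,.148)),("side",S(560,203),lambda p:(0,0,.150)),
("top",T(295,478),lambda p:(p[4]-.068,-.06,.004)),("top",T(300,212),lambda p:(p[4]+.068,-.06,.008)),
("side",S(450,498),lambda p:(p[4]-.068,-.06,0)) ,("side",S(685,470),lambda p:(p[4]+.068,-.06,.0)),("side",S(410,375),lambda p:(p[4]-.068,.06,.008)),
("side",S(707,42),lambda p:flp(p,-.118,.044,.003)),("side",S(755,122),lambda p:flp(p,-.118,-.044,.003)),
("top",T(57,75),lambda p:flp(p,-.118,.044,.003)),("top",T(258,75),lambda p:flp(p,-.118,-.044,.003))]
f=lambda p:np.ravel([proj(c,W(p,g(p)))-uv for c,uv,g in obs])
r=least_squares(f,[.55,.09,0,1.85,0],loss="soft_l1");print(np.round(r.x,4),np.degrees(r.x[2]));print(np.round(f(r.x).reshape(-1,2),1).tolist())
p=r.x
a=onz("side",S(560,203),.152);b=onz("side",S(605,186),.152);print("rib deg",np.degrees(np.arctan2(*(b-a)[[1,0]])))
print("flap bar",W(p,flp(p,-.108,0,.003)))
for n,u,v in(("bowl",163,192),("mug",160,255),("bottle",408,178)):print(n,onz("top",(u,v),.03))
```

```text
[ 0.5459  0.1001 -0.0687  1.8875 -0.0068] -3.934722167129708
[[-0.2, 0.5], [0.4, 0.0], [-0.6, 0.4], [0.5, -1.0], [-0.4, 2.5], [1.0, 2.0], [-0.4, -0.0], [0.1, 0.1], [-0.3, -0.2], [-0.8, -0.9], [-0.2, 0.5]]
rib deg 20.15371146717489
flap bar [0.63218349 0.09411618 0.20469393]
bowl [0.57105559 0.33648397 0.03      ]
mug [0.3873468 0.3477907 0.03     ]
bottle [ 0.59232399 -0.38202382  0.03      ]
```

The fit is good: cradle at (0.546, 0.100), yaw −3.9°, flap 1.89 rad, rib about 24° relative to the jar. Next I'll go behind the flap with the fingers shut.

```bash
python3 -m creep '[[0,0,0,-0.03,0,0,-7.7],[0,0,0,-0.03,0,0,-7.7]]' 40 && python3 -m creep '[[0,-0.0284,-0.0259,0,0,0,0],[0,-0.0284,-0.0259,0,0,0,0],[0,-0.0284,-0.0259,0,0,0,0],[0,-0.0284,-0.0259,0,0,0,0],[0,-0.0284,-0.0259,0,0,0,0],[0,-0.0284,-0.0259,0,0,0,0],[0,-0.0284,-0.0259,0,0,0,0],[0,-0.0284,-0.0259,0,0,0,0],[0,-0.0284,-0.0259,0,0,0,0],[0,-0.0284,-0.0259,0,0,0,0],[0,-0.0284,-0.0259,0,0,0,0],[0,-0.0284,-0.0259,0,0,0,0],[0,-0.0284,-0.0259,0,0,0,0],[0,-0.0284,-0.0259,0,0,0,0],[0,-0.0284,-0.0259,0,0,0,0],[0,-0.0284,-0.0259,0,0,0,0],[0,-0.0284,-0.0259,0,0,0,0],[0,-0.0284,-0.0259,0,0,0,0],[0,0,0,0,0,0,0]]'
```

```text
t: 1.3
tool_pos: [0.2068, 0.5889, 0.2904]
tool_rot: [-0.1, -3.139, 0.005]
contact_force: [1.1, -0.8, 0.8]
opening: 0.0587
t: 3.2
tool_pos: [0.687, 0.0855, 0.2902]
tool_rot: [-0.116, -3.139, 0.002]
contact_force: [-0.8, -0.2, 0.2]
opening: 0.0
```

```bash
python3 -m creep '[[0,0,0,0.029,0,0,0],[0,0,0,0.029,0,0,0],[0,0,0,0.029,0,0,0],[0,0,0,0,0,0,0]]' && python3 -m creep '[[0,0.014,0,0,0,0,0],[0,0.014,0,0,0,0,0],[0,0.012,0,0,0,0,0],[0,0.012,0,-0.002,0,0,0],[0,0.012,0,-0.002,0,0,0],[0,0.012,0,-0.002,0,0,0]]'
python3 - <<'E'
from station import get_image,models
import cv2,numpy as np
im=get_image("side")[:,:,::-1]; print(models.search_frame("side","flap_bar")[:1])
cv2.imwrite("pics/s1.png",cv2.resize(im[100:240,240:380],None,fx=4,fy=4,interpolation=cv2.INTER_CUBIC))
E
```

```text
t: 3.6
tool_pos: [0.6815, 0.0898, 0.1983]
tool_rot: [-0.107, -3.13, 0.001]
contact_force: [-1.0, -0.8, -1.3]
opening: 0.0001
t: 4.2
tool_pos: [0.6087, 0.0948, 0.2115]
tool_rot: [0.108, 3.138, 0.001]
contact_force: [1.4, 1.2, -1.2]
opening: -0.0
[{'extent': [306.0, 142.7, 320.4, 194.2], 'conf': 0.68}]
```

View pics/s1.png

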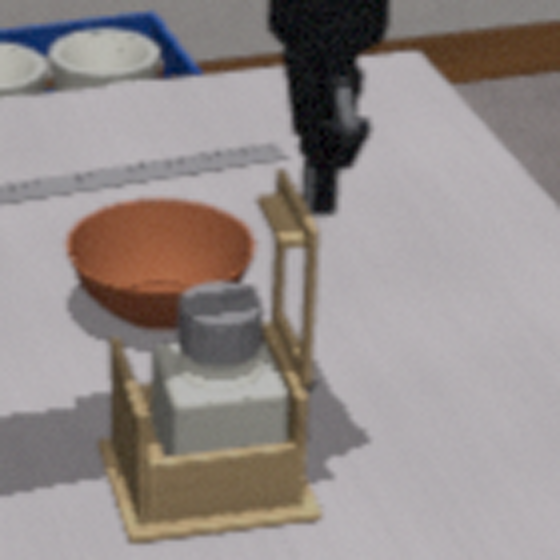

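The flap now stands about vertical with the shut fingers behind its bar. I'll keep following its arc.

```bash
python3 -m creep '[[0,0.0135,0,0.001,0,0,0],[0,0.0135,0,0.002,0,0,0],[0,0.0135,0,0.004,0,0,0],[0,0.0135,0,0.006,0,0,0],[0,0.012,0,0.008,0,0,0],[0,0.012,0,0.009,0,0,0],[0,0,0,0,0,0,0]]'
python3 - <<'E'
from station import get_image,models,ctrl
import cv2,numpy as np
p=ctrl.get_obs();print(p["tool_pos"],p["contact_force"])
im=get_image("side")[:,:,::-1]
cv2.imwrite("pics/s2.png",cv2.resize(im[100:240,240:380],None,fx=4,fy=4,interpolation=cv2.INTER_CUBIC))
E
```

```text
t: 5.0
tool_pos: [0.5292, 0.1, 0.1784]
tool_rot: [-0.108, -3.136, 0.0]
contact_force: [0.4, 0.2, 0.3]
opening: 0.0
[0.52924559 0.09998877 0.17841752] [0.37106544 0.22450865 0.26367934]
```

View pics/s2.png

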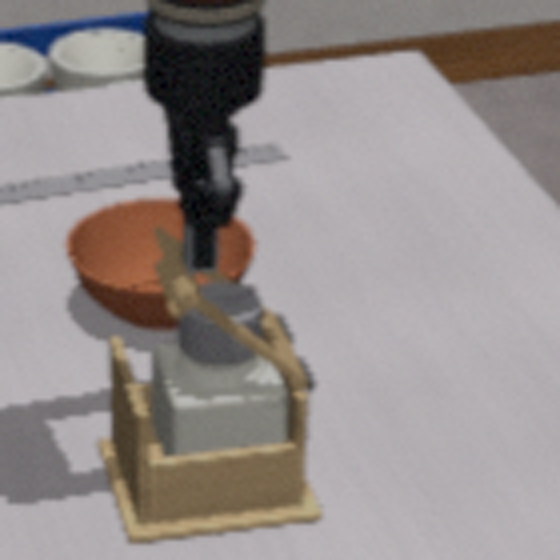

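```bash
python3 -m creep '[[0,0.010,0,0.009,0,0,0],[0,0.009,0,0.010,0,0,0],[0,0.006,0,0.008,0,0,0],[0,0.005,0,0.009,0,0,0],[0,0.004,0,0.009,0,0,0],[0,0.002,0,0.007,0,0,0],[0,0.002,0,0.007,0,0,0],[0,0.002,0,0.007,0,0,0],[0,0.002,0,0.006,0,0,0],[0,0,0,0,0,0,0],[0,0,0,0,0,0,0]]'
```

```text
t: 6.15
tool_pos: [0.489, 0.1028, 0.1079]
tool_rot: [-0.108, -3.138, 0.0]
contact_force: [-0.1, -0.5, -1.2]
opening: -0.0003
```

```bash
python3 -m creep '[[0,0,0,0.0015,0,0,0],[0,0,0,0.001,0,0,0],[0,0,0,0,0,0,0],[0,0,0,0,0,0,0]]'; python3 -m creep '[[0,0,0,0.001,0,0,0],[0,0,0,0.001,0,0,0],[0,0,0,0,0,0,0],[0,0,0,0,0,0,0]]'
```

```text
t: 6.55
tool_pos: [0.4896, 0.1029, 0.106]
tool_rot: [0.108, 3.139, 0.0]
contact_force: [-0.0, 0.2, 1.1]
opening: 0.0001
t: 6.95
tool_pos: [0.4896, 0.1029, 0.1058]
tool_rot: [-0.108, -3.139, 0.0]
contact_force: [-6.3, 0.5, 11.5]
opening: 0.0
```

Pressing now gives 11.5 N with the tip at 0.106 m, so the flap is on its stop. I'll back off and check.

```bash
python3 -m creep '[[0,0,0,-0.02,0,0,0],[0,0,0,-0.03,0,0,0],[1,0.015,0,-0.04,0,0,0],[1,0.03,0,-0.02,0,0,0],[1,0.03,0,0,0,0,0],[1,0.03,0,0,0,0,0],[1,0,0,0,0,0,0]]'
python3 - <<'E'
from station import get_image,models,ctrl
import cv2,numpy as np
L=[]
for c,(u,v,n) in {"side":(245,150,100),"top":(205,145,100)}.items():
    im=get_image(c)[:,:,::-1]
    for k in("cap_center","cap_mark","flap_bar"):print(c,k,[(np.round(d["extent"],1).tolist(),round(d["conf"],2)) for d in models.search_frame(c,k)[:1]])
    L.append(cv2.resize(im[v:v+n,u:u+n],(400,400),interpolation=cv2.INTER_CUBIC))
cv2.imwrite("pics/s3.png",np.hstack(L))
E
```

```text
t: 7.65
tool_pos: [0.3827, 0.1104, 0.2136]
tool_rot: [0.107, 3.139, 0.0]
contact_force: [1.6, 0.2, 0.6]
opening: 0.072
side cap_center [([265.8, 179.5, 315.2, 203.6], 0.34)]
side cap_mark [([288.1, 169.9, 306.8, 190.8], 0.87)]
side flap_bar [([268.1, 178.3, 319.8, 203.0], 0.85)]
top cap_center [([236.2, 181.5, 254.3, 209.1], 0.83)]
top cap_mark [([232.7, 187.8, 250.1, 205.0], 0.54)]
top flap_bar [([226.5, 178.1, 259.7, 221.4], 0.95)]
```

View pics/s3.png

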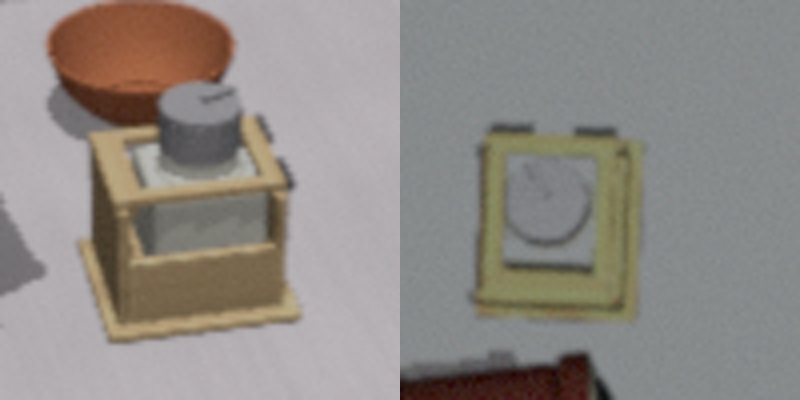

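The flap lies flat and closed, and the cap is still in place, with its rib about 20° off world x. Now over the cap.

```bash
python3 -m creep '[[1,-0.0327,0,0,0,0,0],[1,-0.0327,0,0,0,0,0],[1,-0.0327,0,0,0,0,0],[1,-0.0327,0,0,0,0,0],[1,-0.0327,0.001,0,0,0,0],[1,0,0,0,0,0,0],[1,0,0,0,0,0,0]]'
python3 - <<'E'
from station import ctrl
from h import *
for z,t,s in((.148,(240.7,194.2),(295,175.8)),):print(onz("top",t,z),onz("side",s,z))
print(ctrl.get_obs()["tool_pos"])
E
```

```text
t: 8.75
tool_pos: [0.548, 0.0996, 0.2129]
tool_rot: [-0.109, -3.137, 0.0]
contact_force: [-0.8, -0.5, -0.6]
opening: 0.0852
[0.54625753 0.10089529 0.148     ] [0.54553835 0.10255282 0.148     ]
[0.54801925 0.0996425  0.21285219]
```

Next, descend about 100 mm, with a small correction of 2 mm towards −x and +1 mm in y.

```bash
python3 -m creep '[[1,0.002,0.0015,0.02,0,0,0],[1,0,0,0.02,0,0,0],[1,0,0,0.02,0,0,0],[1,0,0,0.02,0,0,0],[1,0,0,0.015,0,0,0],[1,0,0,0.005,0,0,0],[1,0,0,0,0,0,0]]' && python3 -m creep '[[0.6,0,0,0,0,0,0],[0,0,0,0,0,0,0],[0,0,0,0,0,0,0],[0,0,0,0,0,0,0],[0,0,0,0,0,0,0],[0,0,0,0,0,0,0],[0,0,0,0,0,0,0],[0,0,0,0,0,0,0]]' 45
```

```text
t: 9.45
tool_pos: [0.5452, 0.1015, 0.1132]
tool_rot: [-0.108, -3.138, 0.0]
contact_force: [-0.4, 0.6, 0.5]
opening: 0.0852
t: 10.25
tool_pos: [0.5469, 0.102, 0.1153]
tool_rot: [0.108, 3.137, 0.002]
contact_force: [-0.9, 3.2, 5.8]
opening: 0.0549
```

```bash
python3 -m creep '[[0,0,0,0,0,0,-4],[0,0,0,0,0,0,-4],[0,0,0,0,0,0,-4],[0,0,0,0,0,0,-4],[0,0,0,0,0,0,-4],[0,0,0,0,0,0,0]]'
python3 -c "
from station import ctrl
o=ctrl.get_obs();print(o['tool_pos'],o['contact_force'],o['wrist_torque'],o['q'][5])"
```

```text
t: 10.85
tool_pos: [0.5471, 0.1015, 0.1153]
tool_rot: [-0.44, 3.108, -0.001]
contact_force: [-0.9, 1.0, 4.5]
opening: 0.0548
[0.54706364 0.10148537 0.11525923] [-0.89397215  1.001037    4.46243218] [ 0.09123861 -0.067758    0.12800609] -1.8024743374142715
```

```bash
python3 -m creep '[[0,0,0,0,0,0,-4],[0,0,0,0,0,0,-4],[0,0,0,0,0,0,-4],[0,0,0,0,0,0,-4],[0,0,0,0,0,0,-4],[0,0,0,0,0,0,-4],[0,0,0,0,0,0,-4],[0,0,0,0,0,0,-4],[0,0,0,0,0,0,0],[0,0,0,0,0,0,0]]'
python3 - <<'E'
from station import get_image,models,ctrl
import cv2,numpy as np
o=ctrl.get_obs();print(o['tool_pos'],o['contact_force'],o['wrist_torque'],o['q'][5])
im=get_image("side")[:,:,::-1]
cv2.imwrite("pics/s4.png",cv2.resize(im[135:235,250:350],(600,600),interpolation=cv2.INTER_CUBIC))
E
```

```text
t: 11.85
tool_pos: [0.5473, 0.1025, 0.1168]
tool_rot: [-1.278, 2.866, 0.001]
contact_force: [-2.9, 3.7, 11.7]
opening: 0.0555
[0.54731006 0.1025482  0.11682465] [-2.9032021   3.66743685 11.71401657] [0.75016195 0.59830208 0.07836002] -2.359978399523945
```

View pics/s4.png

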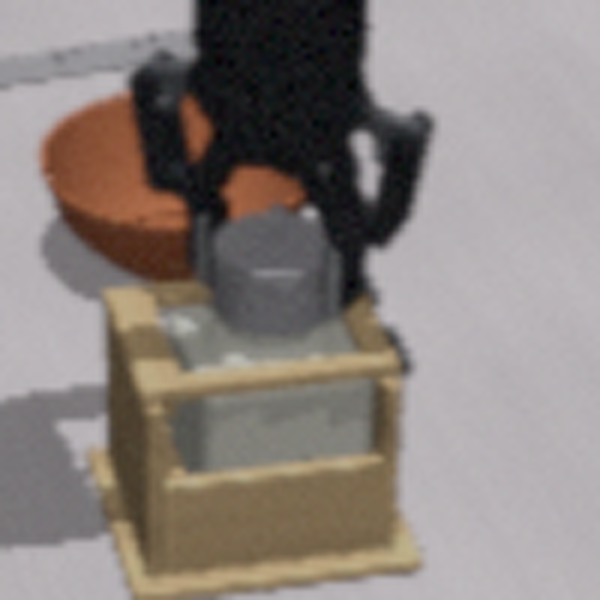

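The upward push on the tool has grown to 12 N and it has risen 1.5 mm while the turning torque fell, which looks like release. I'll test with a small lift.

```bash
python3 -m creep '[[0,0,0,-0.001,0,0,0],[0,0,0,-0.001,0,0,0],[0,0,0,-0.001,0,0,0],[0,0,0,0,0,0,0]]'; python3 -m creep '[[0,0,0,-0.0015,0,0,0],[0,0,0,-0.0015,0,0,0],[0,0,0,0,0,0,0]]'
```

```text
t: 12.3
tool_pos: [0.5466, 0.1019, 0.1176]
tool_rot: [-1.278, 2.868, 0.0]
contact_force: [0.7, 4.4, 5.6]
opening: 0.0551
t: 12.6
tool_pos: [0.5455, 0.1012, 0.1189]
tool_rot: [1.278, -2.868, -0.0]
contact_force: [1.1, 2.4, -2.8]
opening: 0.055
```

```bash
python3 -m creep '[[0,0,0,-0.0015,0,0,0],[0,0,0,-0.0015,0,0,0],[0,0,0,0,0,0,0]]'; python3 -m creep '[[0,0,0,-0.001,0,0,0],[0,0,0,-0.001,0,0,0],[0,0,0,0,0,0,0],[0,0,0,0,0,0,0]]'
```

```text
t: 12.9
tool_pos: [0.5458, 0.1012, 0.1228]
tool_rot: [1.279, -2.869, 0.0]
contact_force: [0.6, 1.3, -2.1]
opening: 0.0547
t: 13.3
tool_pos: [0.5459, 0.1015, 0.1249]
tool_rot: [1.279, -2.869, -0.0]
contact_force: [0.7, 2.5, -1.1]
opening: 0.0549
```

The cap rises with only about 1 N of load, so the jar is staying put. Full lift next.

```bash
python3 -m creep '[[0,0,0,-0.004,0,0,0],[0,0,0,-0.004,0,0,0],[0,0,0,-0.004,0,0,0],[0,0,0,-0.004,0,0,0],[0,0,0,-0.004,0,0,0],[0,0,0,-0.004,0,0,0],[0,0,0,-0.004,0,0,0],[0,0,0,-0.004,0,0,0],[0,0,0,-0.004,0,0,0],[0,0,0,-0.004,0,0,0],[0,0,0,0,0,0,0],[0,0,0,0,0,0,0],[0,0,0,0,0,0,0]]'
python3 - <<'E'
from station import get_image,models,ctrl
import cv2,numpy as np
for c in("side","top"):
    im=get_image(c)[:,:,::-1]
    for n in("jar_mouth","cap_center","bowl","mug","bottle"):print(c,n,[(np.round(d["extent"],1).tolist(),round(d["conf"],2)) for d in models.search_frame(c,n)[:1]])
    if c=="side":cv2.imwrite("pics/s5.png",cv2.resize(im[135:235,250:350],(600,600),interpolation=cv2.INTER_CUBIC))
E
```

```text
t: 14.6
tool_pos: [0.5458, 0.1014, 0.1645]
tool_rot: [1.279, -2.869, -0.0]
contact_force: [-0.6, 0.3, -0.9]
opening: 0.0551
side jar_mouth [([281.8, 171.8, 310.7, 214.7], 0.9)]
side cap_center [([369.4, 278.6, 411.3, 356.1], 0.65)]
side bowl [([258.7, 150.0, 295.5, 181.6], 0.95)]
side mug [([206.9, 153.3, 236.7, 189.0], 0.96)]
side bottle [([369.1, 277.4, 408.7, 356.8], 0.65)]
top jar_mouth [([229.3, 199.4, 252.0, 213.0], 0.68)]
top cap_center []
top bowl [([136.3, 166.8, 188.5, 218.0], 0.88)]
top mug [([144.5, 239.4, 173.5, 273.2], 0.76)]
top bottle [([402.9, 158.2, 431.5, 189.7], 0.67)]
```

View pics/s5.png

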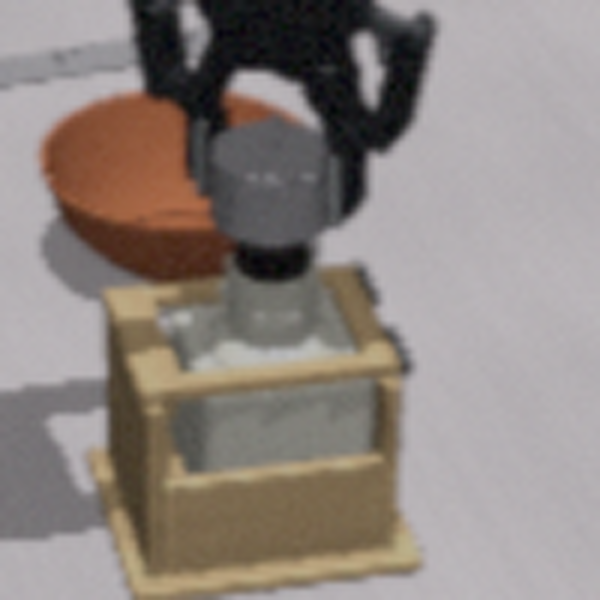

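The flap is shut, and the cap hangs level with its lower edge at about (265,245) in the crop, above the black seal on the seated jar. One quick check of the heights.

Run:
```python
from h import *
d=K["side"]["R"][2,:2];d=d/np.linalg.norm(d)
for z in(.145,.155,.165,.175):
    print(z,[(np.round((proj("side",[.546-d[0]*r,.101-d[1]*r,zz])-[250,135])*6)).tolist() for r,zz in((.028,z),(.028,z+.032))])
print("seal top front .1445",(proj("side",[.546-d[0]*.018,.101-d[1]*.018,.1445])-[250,135])*6)
print("neck/body edge z=.098 front mid",(proj("side",[.546,.101,.1]) -[250,135])*6)
```

```text
0.145 [[272.0, 285.0], [273.0, 222.0]]
0.155 [[273.0, 266.0], [274.0, 202.0]]
0.165 [[273.0, 246.0], [274.0, 182.0]]
0.175 [[273.0, 226.0], [275.0, 162.0]]
seal top front .1445 [272.02661847 274.3028312 ]
neck/body edge z=.098 front mid [270.12941144 337.08106903]
```

```bash
python3 -c "
from station import ctrl,finish_job
o=ctrl.get_obs();print(o['t'],o['tool_pos'],o['opening'],o['contact_force']);print(finish_job())"
```

```text
15.2 [0.54595182 0.10143554 0.16479152] 0.05499502205531819 [ 0.30645899  0.09369767 -0.65222749]
the job is handed in; nothing more can be done
None
```

The job is done and handed in at about 15 s of the 54 s allowed. The system gave no verdict.

- **Flap:** I pushed it shut from behind with the fingers closed. I pressed its bar down until it stopped at 0.106 m with an 11.5 N push back, and pictures afterwards showed it shut.
- **Cap:** I gripped it with 45 N and turned it 52° anticlockwise, to an estimated 76° from the jar's x. I stopped when the seal began pushing up and the turning torque fell, then lifted it straight up about 50 mm.

**Last checks:**
- The cap is held level with the fingers 55 mm apart, and its lower edge measures about 0.165 m, roughly 20 mm above the seal.
- The cap is within about 2 mm of the mouth's axis. The load on the tool is about 0.7 N, roughly the cap's own weight.
- The jar is seated in the cradle, and the bowl, mug and bottle showed no significant shift in the pictures.

**Not confirmed:**
- The cap's final angle was not read from a picture because the rib was not legible. I inferred release from the forces and the easy lift.
- The last side search for the cap boxed the bottle instead, and the top search found nothing. For the cap I relied on the picture and the projected heights.

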